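# Make up two electroforming kits

### The job

Make up the two plating kits from the stock on the bench: the copper bar, the black clamp and the amber paint jar go into the blue tray, the nickel bar and the orange clamp into the yellow tray, each thing in a compartment of its own, in whichever compartment of its tray you like. Lay the bars and clamps flat on the tray floor and stand the jar on it, keeping the jar upright all along; let go of everything, and leave the horn form, the tub and the brush where they are.

Things in the scene. Friction and masses are not known exactly. Their poses are not given: they have to be found in the camera images.
- copper_bar_mid (a point): Reddish copper plating bar, square-edged, 80 x 24 x 24 mm, lying flat. This point is its centre, 12 mm above what it lies on; x along its length, z up at the start.
- nickel_bar_mid (a point): Bright silver-grey nickel plating bar, square-edged, 80 x 24 x 24 mm, lying flat. This point is its centre, 12 mm above what it lies on; x along its length, z up at the start.
- orange_clamp_mid (a point): Spring clamp with an orange body and two orange handle legs, bright steel jaws and pivot pin, lying flat on its side; 88 mm long, 24 mm thick all over. This point is its centre at the pivot, half-way up (12 mm above what it lies on). x runs along it, jaws to +x, the handle legs splay to -x (50 mm over their ends); z up. Its middle block, from 20 mm behind to 20 mm ahead of this point, is 28 mm wide along y with parallel sides: grip there.
- black_clamp_mid (a point): Spring clamp with a black body and two black handle legs, bright steel jaws and pivot pin, lying flat on its side; 88 mm long, 24 mm thick all over. This point is its centre at the pivot, half-way up (12 mm above what it lies on). x runs along it, jaws to +x, the handle legs splay to -x (50 mm over their ends); z up. Its middle block, from 20 mm behind to 20 mm ahead of this point, is 28 mm wide along y with parallel sides: grip there.
- paint_jar_mid (a point): Round amber glass jar of conductive paint with a white cap, standing, 40 mm across, 60 mm tall, closed and rigid. This point is its centre, 30 mm above its foot; z is its upright axis.
- blue_tray: Blue plastic kit tray, fixed to the bench, 108 mm (along its x) by 256 mm (along its y), walls 16 mm high and 4 mm thick, floor 4 mm thick. Origin: centre of its underside on the bench; x across, y along the row of compartments, z up. Dividers as high as the walls part it into three equal compartments side by side, each 100 mm (x) by 80 mm (y) inside, centred at x = 0 and y = -84, 0 and +84 mm.
- yellow_tray: Yellow plastic kit tray, fixed to the bench, 108 mm (along its x) by 172 mm (along its y), walls 16 mm high and 4 mm thick, floor 4 mm thick. Origin: centre of its underside on the bench; x across, y along the row of compartments, z up. Dividers as high as the walls part it into two equal compartments side by side, each 100 mm (x) by 80 mm (y) inside, centred at x = 0 and y = -42 and +42 mm.
- horn_form: Cream-coloured horn-shaped form standing on its wide mouth, 90 mm across at the foot, 24 mm at the top, 140 mm tall; loose, not part of the job. Origin: centre of its foot; z up.
- tub: White lidded tub with green lid, 94 mm across, 74 mm tall; loose, not part of the job. Origin: centre of its foot; z up.
- brush: Small flat brush with wooden handle, about 200 mm long and 40 mm wide, lying at the far side beyond the trays; loose, not part of the job. Origin: centre of its underside; x along it.

How it is judged:
By the outcome, as a careful person would: the job done as asked, in the order asked, and still so for the second after the job is handed in, with the robot touching nothing.
It also fails if it takes over 122 s, if anything falls off the work surface, if the arm or the gripper's body presses on something with over 40 N, if the wrist force passes 120 N, or if a joint passes its speed limit or range.

### The arm

A 7-joint arm with a two-finger parallel gripper is mounted at the origin on the work surface. World frame = base frame: x ahead of the robot, y to its left, z up, the work surface at z = 0. Lengths are in m, angles in rad, forces in N, time in s.
With the tool pointing down it reaches from about 0.425 to 0.975 m from the base axis. Payload 16.7 kg.
Tool frame: the origin (TCP) lies on the centre line of the jaws, within the pads' length; the fingertips stand ctrl.tcp_to_tips ahead of it and the grasp point (between the pads) lies 3 mm ahead of it (ctrl.tcp_to_tips is the distance from the TCP to the fingertips, in m); z points along the fingers, y is the line along which they close (so a half turn about z gives the same grasp; the last joint's range is limited). The gripper opens to 85 mm and grips with 20 to 120 N. Pads are 22 mm wide; open, the fingers measure 114 mm over their backs; the gripper's body (76 mm by 85 mm) begins 54 mm behind the grasp point. The pads swing forward as they close: fully open they stand 13 mm farther back than shut.
Start: joints at [-1.456, 0.426, 0.074, 1.606, -0.034, 1.111, -0.067], TCP at [0.177, 0.651, 0.253] pointing down, gripper open.
Joint ranges: [-2.85, 2.85], [-0.5, 2.14], [-1.23, 1.37], [0.21, 2.46], [-1.02, 4.16], [0.16, 2.05], [-2.73, 2.73]. Speed limits (rad/s): [1.89, 1.89, 2.39, 2.39, 3.01, 3.01, 3.01].

### API

Orientations are given as a unit quaternion [w, x, y, z].
In Python, from station import ctrl, eyes, workorder gives the robot as it stands. The module is installed in compiled form; this text tells all that it offers.
- The arm moves only by the shell command python3 -m creep 'ROWS' [OPENING]. ROWS is JSON, a list of rows, each an object of numbers: "tx", "ty", "tz": the shift along the tool's x, y, z in cm; "rx", "ry", "rz": the turn, a rotation vector about the tool's x, y, z in degrees. In form: [{"tx": .., "ty": .., "tz": .., "rx": .., "ry": .., "rz": ..}, ...]. A call has 1 to 10 rows; each row shifts and turns the commanded pose from where the row before left it, along the tool's axes as they then stand; what a row does not reach is not made up. A row lasts 1/10 s, in which the tool goes at most 50 mm and 8.59 degrees, less where a joint would pass 70% of its speed; a pose out of reach is approached as far as the arm can. A call is refused whole if a number of a shift passes 5 or a number of a turn 8.59, either way. A call with a gripper value outside its range is refused whole. OPENING is the opening, from 0 (shut) to 1 (fully open), set as the call begins (- or left out, the last holds). The fingers move at their own pace and stop on an object; the grip force is fixed at half the most. Time passes only in rows, so rows that do not move let the fingers close. It gives the time, the measured TCP pose, the force, the opening and the grip force at its end, in the units of the state.
- ctrl.sense(): the state, without advancing time (a new reading comes with each control period).
- eyes.read_camera(name): name is "scene" or "top"; returns a dict with "frame" (480x640x3 uint8, red, green, blue), "mtx" (3x3 intrinsics, pixels), "k1" (the pictures are not rectified: a ray, as slopes to the right and down, at radius r is drawn at 1 + k1 r^2 times it, then the intrinsics apply), "extrinsics" (4x4, takes a point from camera to world coordinates). Camera axes: x right, y up, looking along -z (the intrinsics and any distortion apply to the point x, -y, -z); pixel columns grow to the right and rows downward; lengths in m; the calibration is good to about 2 mm. A picture is of the moment at which its call begins. There is no depth.
- workorder.close_job(): hands the job in; it is judged then, once.
The state is a dict: "time_s": time; "joints": joint angles; "dq": joint speeds; "joint_torque": joint torques, N m; "tcp_pos": TCP position; "orientation": TCP orientation; "contact_force": force on the tool from outside, world axes, zero at the start; "torque": the same for the moment, N m; "opening": finger opening in m; "finger_force": force on a finger pad.
Only numpy, scipy, OpenCV 4.12 (cv2) and the standard library are available. Lean on these libraries where they do the work, as an engineer would, in place of code of your own. Each camera call takes 0.05 s, during which the arm holds its last target. There are 200 camera calls.

## Working session

There is one attempt and no reset: what is moved stays moved. The work goes in short steps, Python scripts to look and compute and a shell command to move; the robot and the scene stay as the last step left them, time stands still between calls to the robot, and variables do not carry over. Pictures are saved under pics/ and viewed, at most 14 in all, crops included, and the job is handed in when it is done.

```bash
mkdir -p pics; cat > h.py <<'E'
import numpy as np, cv2
from scipy.spatial.transform import Rotation as R
from station import ctrl, eyes, workorder
def snap(name,fn):
    c=eyes.read_camera(name); cv2.imwrite(fn,c['frame'][:,:,::-1]); np.savez(fn[:-4],**c); return c
def ray(c,u,v):
    K=np.array(c['mtx']);k=float(c['k1']); d=np.array([(u-K[0,2])/K[0,0],(v-K[1,2])/K[1,1]]); p=d.copy()
    for _ in range(20): p=d/(1+k*p@p)
    E=np.array(c['extrinsics']); return E[:3,3],E[:3,:3]@np.array([p[0],-p[1],-1])
def at(c,u,v,z):
    o,d=ray(c,u,v); return o+d*(z-o[2])/d[2]
def proj(c,P):
    K=np.array(c['mtx']);k=float(c['k1']);E=np.array(c['extrinsics'])
    q=E[:3,:3].T@(np.array(P)-E[:3,3]); p=np.array([q[0],-q[1]])/-q[2]; p=p*(1+k*p@p)
    return K[0,0]*p[0]+K[0,2],K[1,1]*p[1]+K[1,2]
def go(target,yaw=None):
    "tool-frame shift cm to target TCP; yaw: world angle deg of closing line"
    s=ctrl.sense(); q=s['orientation']; r=R.from_quat([q[1],q[2],q[3],q[0]])
    y=r.as_matrix()[:,1]; print('tcp',np.round(s['tcp_pos'],4),'yang',round(np.degrees(np.arctan2(y[1],y[0])),2),'z',np.round(r.as_matrix()[:,2],3),'t',s['time_s'])
    print('shift cm now-axes',np.round(r.inv().apply(np.array(target)-s['tcp_pos'])*100,2))
E
python3 - <<'E'
from h import *
for n in('scene','top'):
    c=snap(n,f'pics/{n}0.png'); print(n,np.round(c['extrinsics'],3).tolist(),c['mtx'],c['k1'])
s=ctrl.sense(); print(s,ctrl.tcp_to_tips); go([.5,0,.3])
E
```

```text
scene [[0.619, -0.445, 0.647, 1.424], [0.785, 0.354, -0.507, -0.644], [-0.003, 0.822, 0.569, 0.775], [0.0, 0.0, 0.0, 1.0]] [[515.73166824   0.         316.35577151]
 [  0.         515.73166824 238.03885102]
 [  0.           0.           1.        ]] -0.13321284824612217
top [[-0.005, 0.998, -0.067, 0.542], [-1.0, -0.005, 0.01, -0.005], [0.01, 0.067, 0.998, 1.286], [0.0, 0.0, 0.0, 1.0]] [[554.70716957   0.         327.1320401 ]
 [  0.         554.70716957 255.61800996]
 [  0.           0.           1.        ]] -0.038922975877937666
{'time_s': 0.1, 'joints': array([-1.45550766,  0.42667982,  0.07384262,  1.60658316, -0.03410826,
        1.11078496, -0.06709232]), 'dq': array([-1.10145783e-03, -8.54796305e-05,  7.50723769e-05, -6.33853651e-04,
       -1.23436800e-03,  7.70908081e-04, -2.03913657e-04]), 'joint_torque': array([ 7.30966436e-03, -9.51533675e+01,  3.77078488e+00, -4.64411438e+01,
        1.94938428e-02,  6.36812038e-03, -9.82340430e-05]), 'tcp_pos': array([0.17657357, 0.65112183, 0.25265566]), 'orientation': array([-4.22928278e-05,  1.32017489e-01,  9.91247207e-01, -5.96670009e-04]), 'contact_force': array([ 0.47868015, -0.83932782,  0.44814255]), 'torque': array([ 0.01317676,  0.02520555, -0.00255495]), 'finger_force': 0.0, 'opening': 0.08528528659583393} 0.022
tcp [0.1766 0.6511 0.2527] yang 74.83 z [-0.    -0.001 -1.   ] t 0.1
shift cm now-axes [-48.26 -54.38  -4.67]
```

View pics/top0.png

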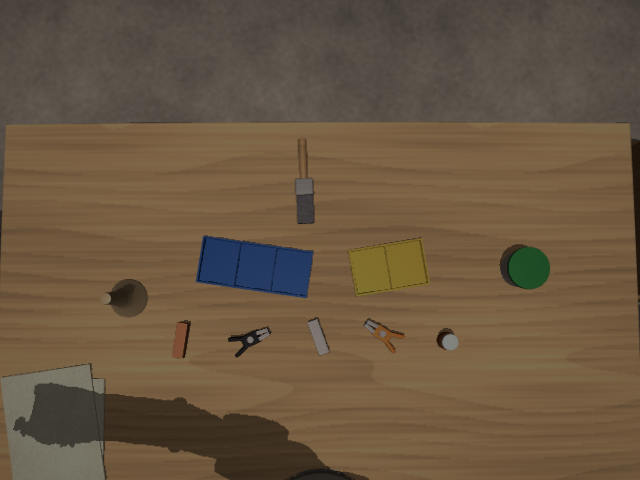

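View pics/scene0.png

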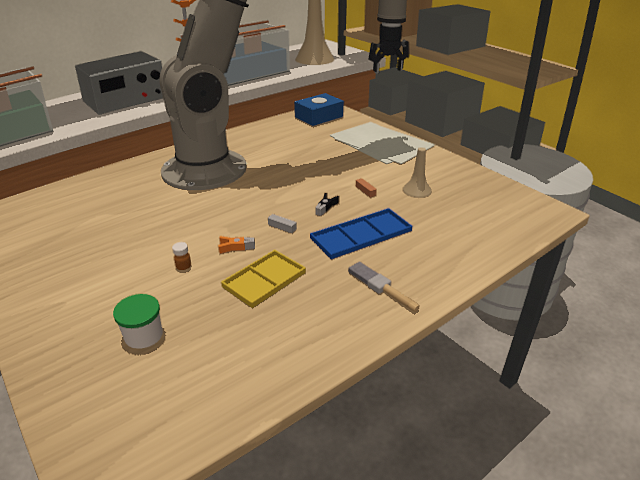

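The top view shows blue tray (198-313, 237-297), yellow (348-428, 238-296), copper (181,340), black clamp (250,341), nickel (318,337), orange clamp (384,335), jar cap (450,342). The horn is at (127,298), left of the blue tray. I'll enlarge these areas next.

```bash
python3 - <<'E'
import cv2
a=cv2.imread('pics/top0.png')
for n,x,y in(('cropL',165,230),('cropR',300,230)):
    b=cv2.resize(a[y:y+135,x:x+170],None,fx=4.4,fy=4.4,interpolation=cv2.INTER_CUBIC); b=cv2.convertScaleAbs(b,alpha=1.6,beta=10)
    for i in range(0,170,10): cv2.putText(b,str(x+i),(int(i*4.4),8),0,.3,(255,255,255)); cv2.line(b,(int(i*4.4+2.2),10),(int(i*4.4+2.2),16),(255,255,255))
    for i in range(0,135,10): cv2.putText(b,str(y+i),(0,int(i*4.4)+5),0,.3,(255,255,255)); cv2.line(b,(22,int(i*4.4+2.2)),(28,int(i*4.4+2.2)),(255,255,255))
    cv2.imwrite(f'pics/{n}.png',b)
E
```

```text
(no output)
```

View pics/cropL.png

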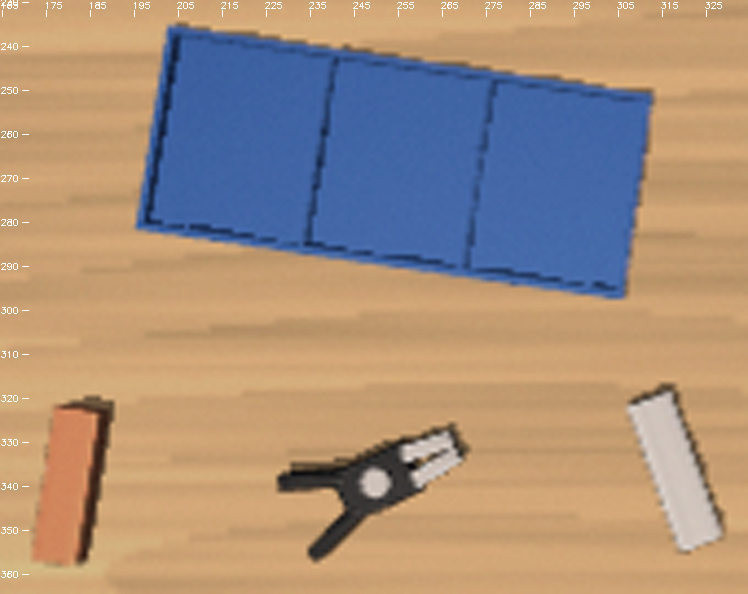

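View pics/cropR.png

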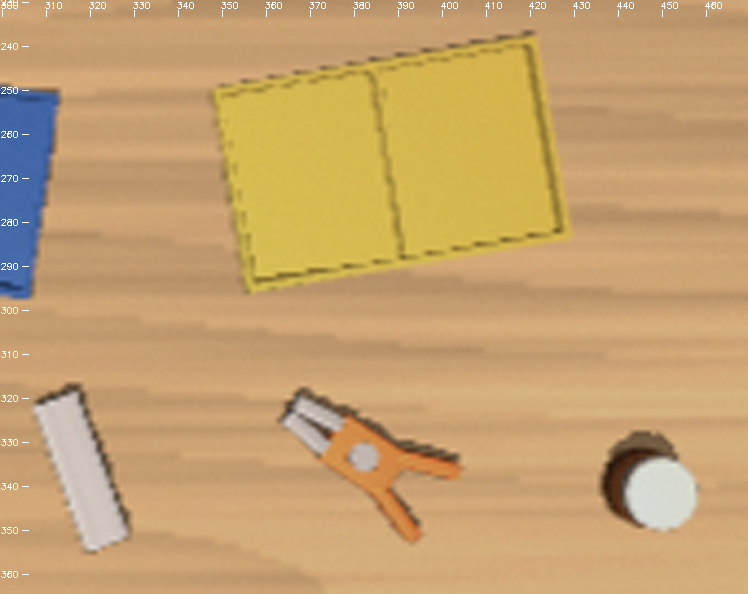

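The crops give all outlines; I convert my crop-pixel readings (copper top corners (55,402)…(32,558), black pin (375,482), orange pin (364,457), jar cap (661,493)).

```bash
cat > m.py <<'E'
from h import *
c=dict(np.load('pics/top0.npz'))
def P(x0,cx,cy,z): return at(c,x0+(cx+.5)/4.4-.5,230+(cy+.5)/4.4-.5,z)[:2]
ang=lambda v: round(np.degrees(np.arctan2(v[1],v[0])),1)
def quad(n,x0,q,z,):
    p=np.array([P(x0,*a,z) for a in q]); s=np.linalg.norm(np.roll(p,-1,0)-p,axis=1)
    up=(p[0]-p[3]+p[1]-p[2]); lf=(p[0]-p[1]+p[3]-p[2]); print(n,'ctr',np.round(p.mean(0),4),'sides',np.round(s,4),'ang up',ang(up),'ang left',ang(lf)); return p.mean(0),up/np.linalg.norm(up),lf/np.linalg.norm(lf)
b=quad('blue',165,[(169,24),(652,93),(625,297),(136,228)],.016)
y=quad('yellow',300,[(213,90),(535,33),(570,237),(248,291)],.016)
quad('copper',165,[(55,402),(100,408),(80,566),(32,558)],.024)
quad('nickel',165,[(628,402),(672,388),(722,537),(684,553)],.024)
for n,x0,pv,j,l1,l2 in(('black',165,(375,482),(460,442),(278,482),(316,557)),('orange',300,(364,457),(292,408),(460,468),(417,540))):
    pv,j,l1,l2=[P(x0,*a,.024) for a in(pv,j,l1,l2)]; print(n,np.round(pv,4),'ang',ang(j-(l1+l2)/2),ang(j-pv),'len',np.linalg.norm(j-(l1+l2)/2))
print('jar',P(300,661,493,.06))
for k in(84,0,-84): print('blue comp',k,np.round(b[0]+b[2]*k/1000,4))
for k in(42,-42): print('yellow comp',k,np.round(y[0]+y[2]*k/1000,4))
E
python3 m.py
```

```text
blue ctr [0.6046 0.149 ] sides [0.2552 0.1071 0.2569 0.1077] ang up -8.2 ang left 81.7
yellow ctr [ 0.6019 -0.1589] sides [0.1717 0.1082 0.1705 0.1063] ang up 9.1 ang left 99.5
copper ctr [0.4387 0.3165] sides [0.0235 0.0812 0.0251 0.0804] ang up -7.3 ang left 81.4
nickel ctr [0.4442 0.0032] sides [0.0237 0.0804 0.0211 0.0823] ang up 19.3 ang left 109.7
black [0.4388 0.158 ] ang -64.9 -65.1 len 0.09233376582284401
orange [ 0.4499 -0.1417] ang 56.5 55.5 len 0.08995725414326497
jar [ 0.433424   -0.28673793]
blue comp 84 [0.6167 0.2322]
blue comp 0 [0.6046 0.149 ]
blue comp -84 [0.5924 0.0659]
yellow comp 42 [ 0.595  -0.1174]
yellow comp -42 [ 0.6089 -0.2003]
```

```bash
cat >> h.py <<'E'
def plan(x,y,z,yaw,rows=10):
    go([x,y,z]); s=ctrl.sense(); q=s['orientation']; r=R.from_quat([q[1],q[2],q[3],q[0]]); Y=r.as_matrix()[:,1]
    d=r.inv().apply(np.array([x,y,z])-s['tcp_pos'])*100; print('per row',rows,np.round(d/rows,3),'turn rz',round(-((yaw-np.degrees(np.arctan2(Y[1],Y[0]))+90)%180-90),2),'open',round(s['opening'],4),'F',np.round(s['contact_force'],1))
if __name__=='__main__':
    import sys; plan(*map(float,sys.argv[1:]))
E
python3 h.py .4387 .3165 .15 82 12; python3 h.py .4387 .3165 .15 82 10
```

```text
tcp [0.1766 0.6511 0.2527] yang 74.83 z [-0.    -0.001 -1.   ] t 0.1
shift cm now-axes [-34.06 -25.42  10.3 ]
per row 12.0 [-2.838 -2.119  0.858] turn rz -7.17 open 0.0853 F [ 0.5 -0.8  0.4]
tcp [0.1766 0.6511 0.2527] yang 74.83 z [-0.    -0.001 -1.   ] t 0.1
shift cm now-axes [-34.06 -25.42  10.3 ]
per row 10.0 [-3.406 -2.542  1.03 ] turn rz -7.17 open 0.0853 F [ 0.5 -0.8  0.4]
```

```bash
python3 -m creep '[{"tx":-3.4,"ty":-2.5,"tz":0.5},{"tx":-3.4,"ty":-2.5,"tz":0.5},{"tx":-3.4,"ty":-2.5,"tz":0.5},{"tx":-3.4,"ty":-2.5,"tz":0.5},{"tx":-3.4,"ty":-2.5,"tz":1},{"tx":-3.4,"ty":-2.5,"tz":1},{"tx":-3.4,"ty":-2.5,"tz":1},{"tx":-3.4,"ty":-2.5,"tz":1.5},{"tx":-3.4,"ty":-2.5,"tz":1.5},{"tx":-3.4,"ty":-2.5,"tz":2}]' 0.6
python3 -m creep '[{"rz":-7.2},{},{}]'; python3 h.py .4387 .3165 .034 82 5
```

```text
tcp [0.1766 0.6511 0.2527] yang 74.83 z [-0.    -0.001 -1.   ] t 0.1
shift cm now-axes [-34.06 -25.41  21.9 ]
per row 5.0 [-6.811 -5.082  4.38 ] turn rz -7.17 open 0.0853 F [ 0.5 -0.8  0.4]$[0]: bad value
$[0]: bad value
```

Every row apparently needs all six keys.

```bash
python3 -m creep '[{"tx":-3.4,"ty":-2.5,"tz":0.5,"rx":0,"ry":0,"rz":0},{"tx":-3.4,"ty":-2.5,"tz":0.5,"rx":0,"ry":0,"rz":0},{"tx":-3.4,"ty":-2.5,"tz":0.5,"rx":0,"ry":0,"rz":0},{"tx":-3.4,"ty":-2.5,"tz":0.5,"rx":0,"ry":0,"rz":0},{"tx":-3.4,"ty":-2.5,"tz":1,"rx":0,"ry":0,"rz":0},{"tx":-3.4,"ty":-2.5,"tz":1,"rx":0,"ry":0,"rz":0},{"tx":-3.4,"ty":-2.5,"tz":1,"rx":0,"ry":0,"rz":0},{"tx":-3.4,"ty":-2.5,"tz":1.5,"rx":0,"ry":0,"rz":0},{"tx":-3.4,"ty":-2.5,"tz":1.5,"rx":0,"ry":0,"rz":0},{"tx":-3.4,"ty":-2.5,"tz":2,"rx":0,"ry":0,"rz":0}]' 0.6
python3 -m creep '[{"tx":0,"ty":0,"tz":0,"rx":0,"ry":0,"rz":-7.2},{"tx":0,"ty":0,"tz":0,"rx":0,"ry":0,"rz":0},{"tx":0,"ty":0,"tz":0,"rx":0,"ry":0,"rz":0}]'; python3 h.py .4387 .3165 .034 82 5
```

```text
time_s: 1.1
tcp_pos: [0.4403, 0.3199, 0.1532]
orientation: [0.0, 0.132, 0.991, 0.0]
contact_force: [0.5, 0.4, -0.3]
opening: 0.0511
finger_force: 0.0
time_s: 1.4
tcp_pos: [0.4391, 0.3217, 0.1534]
orientation: [-0.0, 0.071, 0.997, 0.0]
contact_force: [0.0, -0.1, 0.2]
opening: 0.0512
finger_force: 0.0
tcp [0.4391 0.3217 0.1534] yang 81.87 z [-0.  0. -1.] t 1.4
shift cm now-axes [-0.04 -0.53 11.94]
per row 5.0 [-0.008 -0.105  2.388] turn rz -0.13 open 0.0512 F [ 0.  -0.1  0.2]
```

```bash
python3 -m creep '[{"tx":0,"ty":-0.5,"tz":3.5,"rx":0,"ry":0,"rz":0},{"tx":0,"ty":0,"tz":3.5,"rx":0,"ry":0,"rz":0},{"tx":0,"ty":0,"tz":3,"rx":0,"ry":0,"rz":0},{"tx":0,"ty":0,"tz":1.9,"rx":0,"ry":0,"rz":0},{"tx":0,"ty":0,"tz":0,"rx":0,"ry":0,"rz":0},{"tx":0,"ty":0,"tz":0,"rx":0,"ry":0,"rz":0}]'
python3 -m creep '[{"tx":0,"ty":0,"tz":0,"rx":0,"ry":0,"rz":0},{"tx":0,"ty":0,"tz":0,"rx":0,"ry":0,"rz":0},{"tx":0,"ty":0,"tz":0,"rx":0,"ry":0,"rz":0},{"tx":0,"ty":0,"tz":0,"rx":0,"ry":0,"rz":0},{"tx":0,"ty":0,"tz":0,"rx":0,"ry":0,"rz":0}]' 0
python3 -m creep '[{"tx":0,"ty":0,"tz":-2,"rx":0,"ry":0,"rz":0},{"tx":0,"ty":0,"tz":-4,"rx":0,"ry":0,"rz":0},{"tx":0,"ty":0,"tz":-4,"rx":0,"ry":0,"rz":0},{"tx":0,"ty":0,"tz":0,"rx":0,"ry":0,"rz":0}]'
python3 h.py .6167 .2322 .13 81.8 5
python3 -c "
from h import *
snap('top','pics/top1.png');a=snap('scene','pics/scene1.png')['frame'][100:300,220:460,::-1]
cv2.imwrite('pics/s1.png',cv2.resize(a,None,fx=2.5,fy=2.5))"
```

```text
time_s: 2.0
tcp_pos: [0.4385, 0.3171, 0.0349]
orientation: [-0.0, 0.07, 0.998, 0.0]
contact_force: [-0.2, -0.0, 0.6]
opening: 0.0513
finger_force: 0.0
time_s: 2.5
tcp_pos: [0.4392, 0.3169, 0.0358]
orientation: [0.001, 0.07, 0.998, 0.001]
contact_force: [-3.2, -0.7, 12.9]
opening: 0.0222
finger_force: 58.8
time_s: 2.9
tcp_pos: [0.4408, 0.3178, 0.1397]
orientation: [0.003, 0.07, 0.998, 0.003]
contact_force: [0.1, -0.5, -2.7]
opening: 0.0217
finger_force: 60.6
tcp [0.4408 0.3178 0.1397] yang 81.98 z [ 0.006  0.006 -1.   ] t 2.9
shift cm now-axes [-18.61  -6.03   1.02]
per row 5.0 [-3.722 -1.206  0.204] turn rz 0.18 open 0.0217 F [ 0.1 -0.5 -2.7]
```

View pics/s1.png

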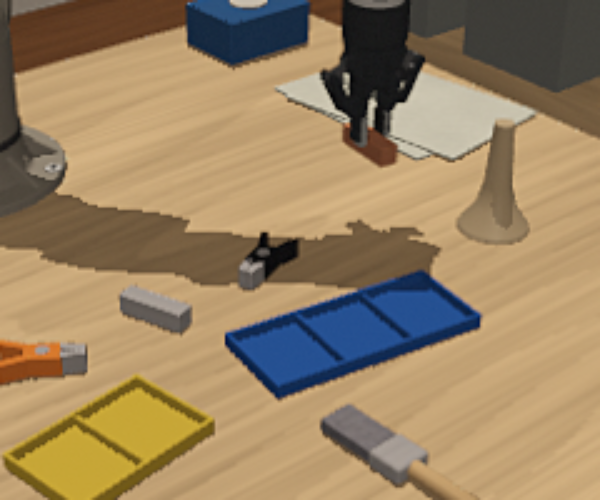

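The copper bar hangs level in the jaws near (370,145) in the crop, and the rest is undisturbed. The upward force while closing shows the tips reach lower when closing, so I'll grip about 4 mm higher next time.

```bash
python3 -m creep '[{"tx":-3.1,"ty":-1,"tz":0,"rx":0,"ry":0,"rz":0},{"tx":-3.1,"ty":-1,"tz":0,"rx":0,"ry":0,"rz":0},{"tx":-3.1,"ty":-1,"tz":0,"rx":0,"ry":0,"rz":0},{"tx":-3.1,"ty":-1,"tz":0,"rx":0,"ry":0,"rz":0},{"tx":-3.1,"ty":-1,"tz":0,"rx":0,"ry":0,"rz":0},{"tx":-3.1,"ty":-1,"tz":0,"rx":0,"ry":0,"rz":0},{"tx":0,"ty":0,"tz":2,"rx":0,"ry":0,"rz":0},{"tx":0,"ty":0,"tz":3,"rx":0,"ry":0,"rz":0},{"tx":0,"ty":0,"tz":0,"rx":0,"ry":0,"rz":0},{"tx":0,"ty":0,"tz":0,"rx":0,"ry":0,"rz":0}]'
python3 h.py .6167 .2322 .0405 81.8 5
```

```text
time_s: 4.0
tcp_pos: [0.6137, 0.2307, 0.0834]
orientation: [-0.001, 0.07, 0.998, -0.001]
contact_force: [0.8, 0.8, -2.1]
opening: 0.0222
finger_force: 60.5
tcp [0.6137 0.2307 0.0834] yang 82.03 z [-0.002 -0.001 -1.   ] t 4.0
shift cm now-axes [-0.28  0.2   4.29]
per row 5.0 [-0.056  0.039  0.857] turn rz 0.23 open 0.0222 F [ 0.8  0.8 -2.1]
```

```bash
python3 -m creep '[{"tx":-0.3,"ty":0.2,"tz":1.5,"rx":0,"ry":0,"rz":0},{"tx":0,"ty":0,"tz":1.5,"rx":0,"ry":0,"rz":0},{"tx":0,"ty":0,"tz":0.8,"rx":0,"ry":0,"rz":0},{"tx":0,"ty":0,"tz":0.3,"rx":0,"ry":0,"rz":0},{"tx":0,"ty":0,"tz":0.1,"rx":0,"ry":0,"rz":0},{"tx":0,"ty":0,"tz":0,"rx":0,"ry":0,"rz":0},{"tx":0,"ty":0,"tz":0,"rx":0,"ry":0,"rz":0}]'
python3 h.py .6167 .2322 .0405 81.8 5
python3 -m creep '[{"tx":0,"ty":0,"tz":0,"rx":0,"ry":0,"rz":0},{"tx":0,"ty":0,"tz":0,"rx":0,"ry":0,"rz":0},{"tx":0,"ty":0,"tz":0,"rx":0,"ry":0,"rz":0},{"tx":0,"ty":0,"tz":-2,"rx":0,"ry":0,"rz":0},{"tx":0,"ty":0,"tz":-4,"rx":0,"ry":0,"rz":0},{"tx":0,"ty":0,"tz":-4,"rx":0,"ry":0,"rz":0},{"tx":0,"ty":0,"tz":0,"rx":0,"ry":0,"rz":0}]' 0.5
python3 h.py .4388 .158 .14 25 6
```

```text
time_s: 4.7
tcp_pos: [0.6181, 0.2326, 0.0428]
orientation: [0.0, 0.07, 0.998, 0.0]
contact_force: [-0.3, 0.8, -2.4]
opening: 0.0222
finger_force: 60.6
tcp [0.6181 0.2326 0.0428] yang 82.02 z [ 0.001  0.    -1.   ] t 4.7
shift cm now-axes [ 0.13 -0.06  0.23]
per row 5.0 [ 0.026 -0.012  0.046] turn rz 0.22 open 0.0222 F [-0.3  0.8 -2.4]
time_s: 5.4
tcp_pos: [0.6205, 0.2334, 0.148]
orientation: [0.003, 0.07, 0.998, 0.002]
contact_force: [1.7, 0.2, -0.1]
opening: 0.0429
finger_force: 0.0
tcp [0.6205 0.2334 0.148 ] yang 82.0 z [ 0.007  0.004 -1.   ] t 5.4
shift cm now-axes [16.95 -9.99  0.65]
per row 6.0 [ 2.825 -1.666  0.108] turn rz 57.0 open 0.0429 F [ 1.7  0.2 -0.1]
```

```bash
python3 -m creep '[{"tx":2.8,"ty":-1.7,"tz":0,"rx":0,"ry":0,"rz":0},{"tx":2.8,"ty":-1.7,"tz":0,"rx":0,"ry":0,"rz":0},{"tx":2.8,"ty":-1.7,"tz":0,"rx":0,"ry":0,"rz":0},{"tx":2.8,"ty":-1.7,"tz":0,"rx":0,"ry":0,"rz":0},{"tx":2.8,"ty":-1.7,"tz":0,"rx":0,"ry":0,"rz":0},{"tx":2.8,"ty":-1.6,"tz":0,"rx":0,"ry":0,"rz":0}]' 0.65
python3 -m creep '[{"tx":0,"ty":0,"tz":0,"rx":0,"ry":0,"rz":8.1},{"tx":0,"ty":0,"tz":0,"rx":0,"ry":0,"rz":8.1},{"tx":0,"ty":0,"tz":0,"rx":0,"ry":0,"rz":8.1},{"tx":0,"ty":0,"tz":1,"rx":0,"ry":0,"rz":8.1},{"tx":0,"ty":0,"tz":1,"rx":0,"ry":0,"rz":8.2},{"tx":0,"ty":0,"tz":1,"rx":0,"ry":0,"rz":8.2},{"tx":0,"ty":0,"tz":1,"rx":0,"ry":0,"rz":8.2},{"tx":0,"ty":0,"tz":0,"rx":0,"ry":0,"rz":0},{"tx":0,"ty":0,"tz":0,"rx":0,"ry":0,"rz":0},{"tx":0,"ty":0,"tz":0,"rx":0,"ry":0,"rz":0}]'
python3 h.py .4388 .158 .039 25 6
```

```text
time_s: 6.0
tcp_pos: [0.4362, 0.1552, 0.1422]
orientation: [0.0, 0.07, 0.998, 0.0]
contact_force: [0.1, -0.4, 0.5]
opening: 0.0555
finger_force: 0.0
time_s: 7.0
tcp_pos: [0.4376, 0.1559, 0.1028]
orientation: [0.0, 0.536, 0.844, 0.0]
contact_force: [-0.2, -0.3, 1.0]
opening: 0.0554
finger_force: 0.0
tcp [0.4376 0.1559 0.1028] yang 25.22 z [ 0.  0. -1.] t 7.0
shift cm now-axes [0.14 0.19 6.38]
per row 6.0 [0.023 0.032 1.063] turn rz 0.22 open 0.0554 F [-0.2 -0.3  1. ]
```

```bash
python3 -m creep '[{"tx":0.1,"ty":0.2,"tz":3,"rx":0,"ry":0,"rz":0},{"tx":0,"ty":0,"tz":2.4,"rx":0,"ry":0,"rz":0},{"tx":0,"ty":0,"tz":1,"rx":0,"ry":0,"rz":0},{"tx":0,"ty":0,"tz":0,"rx":0,"ry":0,"rz":0},{"tx":0,"ty":0,"tz":0,"rx":0,"ry":0,"rz":0}]'
python3 -m creep '[{"tx":0,"ty":0,"tz":0,"rx":0,"ry":0,"rz":0},{"tx":0,"ty":0,"tz":0,"rx":0,"ry":0,"rz":0},{"tx":0,"ty":0,"tz":0,"rx":0,"ry":0,"rz":0},{"tx":0,"ty":0,"tz":0,"rx":0,"ry":0,"rz":0},{"tx":0,"ty":0,"tz":0,"rx":0,"ry":0,"rz":0}]' 0
python3 -m creep '[{"tx":0,"ty":0,"tz":-2,"rx":0,"ry":0,"rz":0},{"tx":0,"ty":0,"tz":-3,"rx":0,"ry":0,"rz":0},{"tx":0,"ty":0,"tz":-3,"rx":0,"ry":0,"rz":0},{"tx":0,"ty":0,"tz":0,"rx":0,"ry":0,"rz":0},{"tx":0,"ty":0,"tz":0,"rx":0,"ry":0,"rz":0}]'
python3 h.py .6046 .149 .12 81.8 5
python3 -c "
from h import *
a=snap('top','pics/top2.png')['frame'][225:375,160:360,::-1]
b=snap('scene','pics/scene2.png')['frame'][130:280,260:460,::-1]
cv2.imwrite('pics/s2.png',cv2.resize(np.vstack([a,b]),None,fx=2,fy=2))"
```

```text
time_s: 7.5
tcp_pos: [0.4392, 0.1575, 0.039]
orientation: [0.0, 0.537, 0.844, 0.0]
contact_force: [-0.3, 0.7, 0.6]
opening: 0.0556
finger_force: 0.0
time_s: 8.0
tcp_pos: [0.4393, 0.1579, 0.0394]
orientation: [0.0, 0.537, 0.844, 0.001]
contact_force: [-3.8, -2.2, 18.0]
opening: 0.0259
finger_force: 58.0
time_s: 8.5
tcp_pos: [0.439, 0.1581, 0.119]
orientation: [0.0, 0.537, 0.844, 0.001]
contact_force: [-1.2, -0.5, -1.8]
opening: 0.0255
finger_force: 60.4
tcp [0.439  0.1581 0.119 ] yang 25.06 z [ 0.001  0.001 -1.   ] t 8.5
shift cm now-axes [-7.84 14.62 -0.08]
per row 5.0 [-1.568  2.923 -0.016] turn rz -56.74 open 0.0255 F [-1.2 -0.5 -1.8]
```

View pics/s2.png

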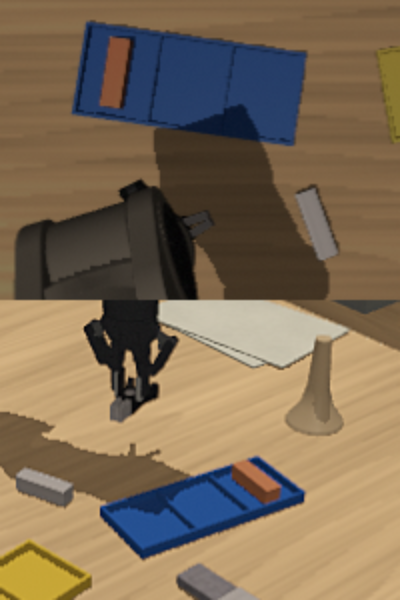

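The copper bar lies flat in the left blue compartment (118,72 in the upper crop). The black clamp is held level.

```bash
python3 -m creep '[{"tx":-1.3,"ty":2.4,"tz":0,"rx":0,"ry":0,"rz":0},{"tx":-1.3,"ty":2.4,"tz":0,"rx":0,"ry":0,"rz":0},{"tx":-1.3,"ty":2.4,"tz":0,"rx":0,"ry":0,"rz":0},{"tx":-1.3,"ty":2.4,"tz":0,"rx":0,"ry":0,"rz":0},{"tx":-1.3,"ty":2.4,"tz":0,"rx":0,"ry":0,"rz":0},{"tx":-1.3,"ty":2.4,"tz":0,"rx":0,"ry":0,"rz":0}]'
python3 -m creep '[{"tx":0,"ty":0,"tz":0,"rx":0,"ry":0,"rz":-8.1},{"tx":0,"ty":0,"tz":0,"rx":0,"ry":0,"rz":-8.1},{"tx":0,"ty":0,"tz":0,"rx":0,"ry":0,"rz":-8.1},{"tx":0,"ty":0,"tz":0,"rx":0,"ry":0,"rz":-8.1},{"tx":0,"ty":0,"tz":0,"rx":0,"ry":0,"rz":-8.1},{"tx":0,"ty":0,"tz":1,"rx":0,"ry":0,"rz":-8.1},{"tx":0,"ty":0,"tz":2,"rx":0,"ry":0,"rz":-8.1},{"tx":0,"ty":0,"tz":1,"rx":0,"ry":0,"rz":0},{"tx":0,"ty":0,"tz":0,"rx":0,"ry":0,"rz":0},{"tx":0,"ty":0,"tz":0,"rx":0,"ry":0,"rz":0}]'
python3 h.py .6046 .149 .0435 81.8 5
```

```text
time_s: 9.2
tcp_pos: [0.6027, 0.1474, 0.1167]
orientation: [-0.001, 0.537, 0.843, -0.001]
contact_force: [0.6, -0.2, -0.7]
opening: 0.0258
finger_force: 60.4
time_s: 10.2
tcp_pos: [0.6021, 0.1476, 0.078]
orientation: [-0.0, 0.074, 0.997, -0.0]
contact_force: [-0.0, -0.1, -0.8]
opening: 0.0257
finger_force: 60.4
tcp [0.6021 0.1476 0.078 ] yang 81.52 z [-0.001 -0.    -1.   ] t 10.2
shift cm now-axes [-0.23  0.18  3.45]
per row 5.0 [-0.045  0.035  0.69 ] turn rz -0.28 open 0.0257 F [-0.  -0.1 -0.8]
```

```bash
python3 -m creep '[{"tx":-0.2,"ty":0.2,"tz":1.5,"rx":0,"ry":0,"rz":0},{"tx":0,"ty":0,"tz":1.2,"rx":0,"ry":0,"rz":0},{"tx":0,"ty":0,"tz":0.5,"rx":0,"ry":0,"rz":0},{"tx":0,"ty":0,"tz":0.3,"rx":0,"ry":0,"rz":0},{"tx":0,"ty":0,"tz":0,"rx":0,"ry":0,"rz":0},{"tx":0,"ty":0,"tz":0,"rx":0,"ry":0,"rz":0},{"tx":0,"ty":0,"tz":0,"rx":0,"ry":0,"rz":0}]'
python3 -m creep '[{"tx":0,"ty":0,"tz":0,"rx":0,"ry":0,"rz":0},{"tx":0,"ty":0,"tz":0,"rx":0,"ry":0,"rz":0},{"tx":0,"ty":0,"tz":0,"rx":0,"ry":0,"rz":0},{"tx":0,"ty":0,"tz":-2,"rx":0,"ry":0,"rz":0},{"tx":0,"ty":0,"tz":-4,"rx":0,"ry":0,"rz":0},{"tx":0,"ty":0,"tz":-4,"rx":0,"ry":0,"rz":0},{"tx":0,"ty":0,"tz":0,"rx":0,"ry":0,"rz":0}]' 0.5
python3 h.py .4442 .0032 .14 109.5 6
```

```text
time_s: 10.9
tcp_pos: [0.6043, 0.1495, 0.0436]
orientation: [-0.0, 0.072, 0.997, -0.0]
contact_force: [-3.7, -1.2, 6.4]
opening: 0.0259
finger_force: 61.3
time_s: 11.6
tcp_pos: [0.6071, 0.15, 0.1486]
orientation: [0.003, 0.072, 0.997, 0.001]
contact_force: [0.2, 0.2, 0.1]
opening: 0.0428
finger_force: 0.0
tcp [0.6071 0.15   0.1486] yang 81.7 z [ 0.007  0.002 -1.   ] t 11.6
shift cm now-axes [ 14.01 -16.88   0.71]
per row 6.0 [ 2.335 -2.814  0.118] turn rz -27.8 open 0.0428 F [0.2 0.2 0.1]
```

Placed with light contact. Nickel bar next.

```bash
python3 -m creep '[{"tx":2.3,"ty":-2.8,"tz":0,"rx":0,"ry":0,"rz":0},{"tx":2.3,"ty":-2.8,"tz":0,"rx":0,"ry":0,"rz":0},{"tx":2.3,"ty":-2.8,"tz":0,"rx":0,"ry":0,"rz":0},{"tx":2.3,"ty":-2.8,"tz":0,"rx":0,"ry":0,"rz":0},{"tx":2.3,"ty":-2.8,"tz":0,"rx":0,"ry":0,"rz":0},{"tx":2.2,"ty":-2.6,"tz":0,"rx":0,"ry":0,"rz":0}]' 0.6
python3 -m creep '[{"tx":0,"ty":0,"tz":1,"rx":0,"ry":0,"rz":-7},{"tx":0,"ty":0,"tz":1,"rx":0,"ry":0,"rz":-7},{"tx":0,"ty":0,"tz":1,"rx":0,"ry":0,"rz":-7},{"tx":0,"ty":0,"tz":1,"rx":0,"ry":0,"rz":-6.8},{"tx":0,"ty":0,"tz":0,"rx":0,"ry":0,"rz":0},{"tx":0,"ty":0,"tz":0,"rx":0,"ry":0,"rz":0},{"tx":0,"ty":0,"tz":0,"rx":0,"ry":0,"rz":0}]'
python3 h.py .4442 .0032 .039 109.5 6
```

```text
time_s: 12.2
tcp_pos: [0.4437, 0.0039, 0.1432]
orientation: [-0.0, 0.072, 0.997, -0.0]
contact_force: [0.7, -0.9, 0.3]
opening: 0.0513
finger_force: 0.0
time_s: 12.9
tcp_pos: [0.4453, 0.0049, 0.1037]
orientation: [0.0, -0.168, 0.986, -0.0]
contact_force: [-0.0, -0.3, -0.1]
opening: 0.0515
finger_force: 0.0
tcp [0.4453 0.0049 0.1037] yang 109.35 z [ 0. -0. -1.] t 12.9
shift cm now-axes [ 0.16 -0.12  6.47]
per row 6.0 [ 0.027 -0.021  1.079] turn rz -0.15 open 0.0515 F [-0.  -0.3 -0.1]
```

```bash
python3 -m creep '[{"tx":0.2,"ty":-0.1,"tz":3,"rx":0,"ry":0,"rz":0},{"tx":0,"ty":0,"tz":2.5,"rx":0,"ry":0,"rz":0},{"tx":0,"ty":0,"tz":1,"rx":0,"ry":0,"rz":0},{"tx":0,"ty":0,"tz":0,"rx":0,"ry":0,"rz":0},{"tx":0,"ty":0,"tz":0,"rx":0,"ry":0,"rz":0}]'
python3 -m creep '[{"tx":0,"ty":0,"tz":0,"rx":0,"ry":0,"rz":0},{"tx":0,"ty":0,"tz":0,"rx":0,"ry":0,"rz":0},{"tx":0,"ty":0,"tz":0,"rx":0,"ry":0,"rz":0},{"tx":0,"ty":0,"tz":0,"rx":0,"ry":0,"rz":0},{"tx":0,"ty":0,"tz":0,"rx":0,"ry":0,"rz":0}]' 0
python3 -m creep '[{"tx":0,"ty":0,"tz":-2,"rx":0,"ry":0,"rz":0},{"tx":0,"ty":0,"tz":-3,"rx":0,"ry":0,"rz":0},{"tx":0,"ty":0,"tz":-3,"rx":0,"ry":0,"rz":0},{"tx":0,"ty":0,"tz":0,"rx":0,"ry":0,"rz":0},{"tx":0,"ty":0,"tz":0,"rx":0,"ry":0,"rz":0}]'
python3 h.py .595 -.1174 .12 99.3 6
```

```text
time_s: 13.4
tcp_pos: [0.4439, 0.0033, 0.039]
orientation: [0.0, -0.169, 0.986, -0.0]
contact_force: [0.6, -0.8, 0.6]
opening: 0.0513
finger_force: 0.0
time_s: 13.9
tcp_pos: [0.4441, 0.0035, 0.0394]
orientation: [0.001, -0.17, 0.986, 0.0]
contact_force: [-4.1, 0.1, 16.0]
opening: 0.0219
finger_force: 58.1
time_s: 14.4
tcp_pos: [0.4437, 0.0035, 0.1188]
orientation: [0.001, -0.17, 0.986, 0.0]
contact_force: [0.7, 0.1, -2.8]
opening: 0.0219
finger_force: 60.9
tcp [0.4437 0.0035 0.1188] yang 109.53 z [ 0.002  0.    -1.   ] t 14.4
shift cm now-axes [-10.21 -16.45  -0.1 ]
per row 6.0 [-1.702 -2.741 -0.016] turn rz 10.23 open 0.0219 F [ 0.7  0.1 -2.8]
```

```bash
python3 -m creep '[{"tx":-1.7,"ty":-2.7,"tz":0,"rx":0,"ry":0,"rz":0},{"tx":-1.7,"ty":-2.7,"tz":0,"rx":0,"ry":0,"rz":0},{"tx":-1.7,"ty":-2.7,"tz":0,"rx":0,"ry":0,"rz":0},{"tx":-1.7,"ty":-2.7,"tz":0,"rx":0,"ry":0,"rz":0},{"tx":-1.7,"ty":-2.7,"tz":0,"rx":0,"ry":0,"rz":0},{"tx":-1.7,"ty":-2.7,"tz":0,"rx":0,"ry":0,"rz":0},{"tx":0,"ty":0,"tz":2,"rx":0,"ry":0,"rz":5.2},{"tx":0,"ty":0,"tz":2,"rx":0,"ry":0,"rz":5},{"tx":0,"ty":0,"tz":0,"rx":0,"ry":0,"rz":0},{"tx":0,"ty":0,"tz":0,"rx":0,"ry":0,"rz":0}]'
python3 h.py .595 -.1174 .0435 99.3 6
```

```text
time_s: 15.4
tcp_pos: [0.593, -0.1151, 0.0773]
orientation: [-0.001, -0.083, 0.997, 0.0]
contact_force: [-0.5, -0.5, -3.1]
opening: 0.0219
finger_force: 60.8
tcp [ 0.593  -0.1151  0.0773] yang 99.49 z [-0.002 -0.    -1.   ] t 15.4
shift cm now-axes [-0.16 -0.26  3.38]
per row 6.0 [-0.027 -0.043  0.564] turn rz 0.19 open 0.0219 F [-0.5 -0.5 -3.1]
```

```bash
python3 -m creep '[{"tx":-0.1,"ty":-0.2,"tz":1.5,"rx":0,"ry":0,"rz":0},{"tx":0,"ty":0,"tz":1.2,"rx":0,"ry":0,"rz":0},{"tx":0,"ty":0,"tz":0.5,"rx":0,"ry":0,"rz":0},{"tx":0,"ty":0,"tz":0.25,"rx":0,"ry":0,"rz":0},{"tx":0,"ty":0,"tz":0,"rx":0,"ry":0,"rz":0},{"tx":0,"ty":0,"tz":0,"rx":0,"ry":0,"rz":0},{"tx":0,"ty":0,"tz":0,"rx":0,"ry":0,"rz":0}]'
python3 -m creep '[{"tx":0,"ty":0,"tz":0,"rx":0,"ry":0,"rz":0},{"tx":0,"ty":0,"tz":0,"rx":0,"ry":0,"rz":0},{"tx":0,"ty":0,"tz":0,"rx":0,"ry":0,"rz":0},{"tx":0,"ty":0,"tz":-2,"rx":0,"ry":0,"rz":0},{"tx":0,"ty":0,"tz":-4,"rx":0,"ry":0,"rz":0},{"tx":0,"ty":0,"tz":-4,"rx":0,"ry":0,"rz":0},{"tx":0,"ty":0,"tz":0,"rx":0,"ry":0,"rz":0}]' 0.5
python3 h.py .4499 -.1417 .14 146 5
```

```text
time_s: 16.1
tcp_pos: [0.5952, -0.1171, 0.044]
orientation: [0.0, -0.081, 0.997, -0.0]
contact_force: [0.5, 0.3, -3.9]
opening: 0.0219
finger_force: 60.8
time_s: 16.8
tcp_pos: [0.5977, -0.1177, 0.1491]
orientation: [0.004, -0.081, 0.997, -0.001]
contact_force: [-1.0, 0.1, 0.3]
opening: 0.0427
finger_force: 0.0
tcp [ 0.5977 -0.1177  0.1491] yang 99.3 z [ 0.008 -0.001 -1.   ] t 16.8
shift cm now-axes [14.98  0.02  0.8 ]
per row 5.0 [2.996 0.004 0.16 ] turn rz -46.7 open 0.0427 F [-1.   0.1  0.3]
```

```bash
python3 -m creep '[{"tx":3,"ty":0,"tz":0,"rx":0,"ry":0,"rz":0},{"tx":3,"ty":0,"tz":0,"rx":0,"ry":0,"rz":0},{"tx":3,"ty":0,"tz":0,"rx":0,"ry":0,"rz":0},{"tx":3,"ty":0,"tz":0,"rx":0,"ry":0,"rz":0},{"tx":2.8,"ty":0,"tz":0,"rx":0,"ry":0,"rz":0}]' 0.65
python3 -m creep '[{"tx":0,"ty":0,"tz":0,"rx":0,"ry":0,"rz":-8},{"tx":0,"ty":0,"tz":0,"rx":0,"ry":0,"rz":-8},{"tx":0,"ty":0,"tz":1,"rx":0,"ry":0,"rz":-8},{"tx":0,"ty":0,"tz":1,"rx":0,"ry":0,"rz":-8},{"tx":0,"ty":0,"tz":1,"rx":0,"ry":0,"rz":-8},{"tx":0,"ty":0,"tz":1,"rx":0,"ry":0,"rz":-6.7},{"tx":0,"ty":0,"tz":0,"rx":0,"ry":0,"rz":0},{"tx":0,"ty":0,"tz":0,"rx":0,"ry":0,"rz":0}]'
python3 h.py .4499 -.1417 .039 146 5
```

```text
time_s: 17.3
tcp_pos: [0.4477, -0.1412, 0.1438]
orientation: [0.0, -0.081, 0.997, -0.0]
contact_force: [1.5, -0.3, 0.5]
opening: 0.0555
finger_force: 0.0
time_s: 18.1
tcp_pos: [0.449, -0.1413, 0.104]
orientation: [-0.0, -0.469, 0.883, 0.0]
contact_force: [-0.0, 0.5, 0.1]
opening: 0.0557
finger_force: 0.0
tcp [ 0.449  -0.1413  0.104 ] yang 145.99 z [-0.  0. -1.] t 18.1
shift cm now-axes [-0.02 -0.1   6.5 ]
per row 5.0 [-0.004 -0.02   1.299] turn rz -0.01 open 0.0557 F [-0.   0.5  0.1]
```

```bash
python3 -m creep '[{"tx":0,"ty":-0.1,"tz":3,"rx":0,"ry":0,"rz":0},{"tx":0,"ty":0,"tz":2.5,"rx":0,"ry":0,"rz":0},{"tx":0,"ty":0,"tz":1,"rx":0,"ry":0,"rz":0},{"tx":0,"ty":0,"tz":0,"rx":0,"ry":0,"rz":0},{"tx":0,"ty":0,"tz":0,"rx":0,"ry":0,"rz":0}]'
python3 -m creep '[{"tx":0,"ty":0,"tz":0,"rx":0,"ry":0,"rz":0},{"tx":0,"ty":0,"tz":0,"rx":0,"ry":0,"rz":0},{"tx":0,"ty":0,"tz":0,"rx":0,"ry":0,"rz":0},{"tx":0,"ty":0,"tz":0,"rx":0,"ry":0,"rz":0},{"tx":0,"ty":0,"tz":0,"rx":0,"ry":0,"rz":0}]' 0
python3 -m creep '[{"tx":0,"ty":0,"tz":-2,"rx":0,"ry":0,"rz":0},{"tx":0,"ty":0,"tz":-3,"rx":0,"ry":0,"rz":0},{"tx":0,"ty":0,"tz":-3,"rx":0,"ry":0,"rz":0},{"tx":0,"ty":0,"tz":0,"rx":0,"ry":0,"rz":0},{"tx":0,"ty":0,"tz":0,"rx":0,"ry":0,"rz":0}]'
python3 h.py .6089 -.2003 .12 99.3 6
```

```text
time_s: 18.6
tcp_pos: [0.4503, -0.1417, 0.0396]
orientation: [0.0, -0.47, 0.883, -0.0]
contact_force: [-0.6, 0.2, 1.0]
opening: 0.0554
finger_force: 0.0
time_s: 19.1
tcp_pos: [0.4505, -0.1417, 0.04]
orientation: [0.001, -0.47, 0.883, -0.0]
contact_force: [-3.7, 1.1, 17.4]
opening: 0.0255
finger_force: 58.0
time_s: 19.6
tcp_pos: [0.4503, -0.1417, 0.1197]
orientation: [0.001, -0.47, 0.883, -0.001]
contact_force: [0.0, -0.2, -0.3]
opening: 0.0255
finger_force: 60.0
tcp [ 0.4503 -0.1417  0.1197] yang 146.02 z [ 0.002 -0.    -1.   ] t 19.6
shift cm now-axes [-4.000e+00 -1.642e+01  1.000e-02]
per row 6.0 [-6.670e-01 -2.737e+00  1.000e-03] turn rz 46.72 open 0.0255 F [ 0.  -0.2 -0.3]
```

```bash
python3 -m creep '[{"tx":-0.7,"ty":-2.7,"tz":0,"rx":0,"ry":0,"rz":0},{"tx":-0.7,"ty":-2.7,"tz":0,"rx":0,"ry":0,"rz":0},{"tx":-0.7,"ty":-2.7,"tz":0,"rx":0,"ry":0,"rz":0},{"tx":-0.7,"ty":-2.7,"tz":0,"rx":0,"ry":0,"rz":0},{"tx":-0.7,"ty":-2.7,"tz":0,"rx":0,"ry":0,"rz":0},{"tx":-0.5,"ty":-2.7,"tz":0,"rx":0,"ry":0,"rz":0}]'
python3 -m creep '[{"tx":0,"ty":0,"tz":0,"rx":0,"ry":0,"rz":8},{"tx":0,"ty":0,"tz":0,"rx":0,"ry":0,"rz":8},{"tx":0,"ty":0,"tz":0,"rx":0,"ry":0,"rz":8},{"tx":0,"ty":0,"tz":0,"rx":0,"ry":0,"rz":8},{"tx":0,"ty":0,"tz":1,"rx":0,"ry":0,"rz":8},{"tx":0,"ty":0,"tz":2,"rx":0,"ry":0,"rz":6.7},{"tx":0,"ty":0,"tz":1,"rx":0,"ry":0,"rz":0},{"tx":0,"ty":0,"tz":0,"rx":0,"ry":0,"rz":0},{"tx":0,"ty":0,"tz":0,"rx":0,"ry":0,"rz":0}]'
python3 h.py .6089 -.2003 .044 99.3 6
```

```text
time_s: 20.2
tcp_pos: [0.6071, -0.1989, 0.1174]
orientation: [-0.001, -0.47, 0.883, 0.001]
contact_force: [0.8, -0.1, -0.0]
opening: 0.0255
finger_force: 60.0
time_s: 21.1
tcp_pos: [0.6065, -0.199, 0.0786]
orientation: [-0.0, -0.083, 0.997, 0.0]
contact_force: [0.2, 0.0, -0.2]
opening: 0.026
finger_force: 60.0
tcp [ 0.6065 -0.199   0.0786] yang 99.49 z [-0.001  0.    -1.   ] t 21.1
shift cm now-axes [-0.22 -0.17  3.46]
per row 6.0 [-0.037 -0.029  0.577] turn rz 0.19 open 0.026 F [ 0.2  0.  -0.2]
```

```bash
python3 -m creep '[{"tx":-0.2,"ty":-0.2,"tz":1.5,"rx":0,"ry":0,"rz":0},{"tx":0,"ty":0,"tz":1.2,"rx":0,"ry":0,"rz":0},{"tx":0,"ty":0,"tz":0.5,"rx":0,"ry":0,"rz":0},{"tx":0,"ty":0,"tz":0.25,"rx":0,"ry":0,"rz":0},{"tx":0,"ty":0,"tz":0,"rx":0,"ry":0,"rz":0},{"tx":0,"ty":0,"tz":0,"rx":0,"ry":0,"rz":0},{"tx":0,"ty":0,"tz":0,"rx":0,"ry":0,"rz":0}]'
python3 -m creep '[{"tx":0,"ty":0,"tz":0,"rx":0,"ry":0,"rz":0},{"tx":0,"ty":0,"tz":0,"rx":0,"ry":0,"rz":0},{"tx":0,"ty":0,"tz":0,"rx":0,"ry":0,"rz":0},{"tx":0,"ty":0,"tz":-2,"rx":0,"ry":0,"rz":0},{"tx":0,"ty":0,"tz":-4,"rx":0,"ry":0,"rz":0},{"tx":0,"ty":0,"tz":-4,"rx":0,"ry":0,"rz":0},{"tx":0,"ty":0,"tz":0,"rx":0,"ry":0,"rz":0}]' 0.5
python3 h.py .4334 -.2867 .15 99.3 6
```

```text
time_s: 21.8
tcp_pos: [0.6089, -0.2007, 0.0443]
orientation: [0.0, -0.081, 0.997, -0.0]
contact_force: [-0.7, 0.9, -0.5]
opening: 0.0255
finger_force: 60.0
time_s: 22.5
tcp_pos: [0.6115, -0.2015, 0.1498]
orientation: [0.004, -0.081, 0.997, -0.001]
contact_force: [0.2, -0.3, 0.1]
opening: 0.0428
finger_force: 0.0
tcp [ 0.6115 -0.2015  0.1498] yang 99.31 z [ 0.008 -0.002 -1.   ] t 22.5
shift cm now-axes [18.95 -5.53 -0.14]
per row 6.0 [ 3.158 -0.921 -0.023] turn rz 0.01 open 0.0428 F [ 0.2 -0.3  0.1]
```

```bash
python3 -m creep '[{"tx":3.1,"ty":-0.9,"tz":0,"rx":0,"ry":0,"rz":0},{"tx":3.1,"ty":-0.9,"tz":0,"rx":0,"ry":0,"rz":0},{"tx":3.1,"ty":-0.9,"tz":0,"rx":0,"ry":0,"rz":0},{"tx":3.1,"ty":-0.9,"tz":0,"rx":0,"ry":0,"rz":0},{"tx":3.1,"ty":-0.9,"tz":0,"rx":0,"ry":0,"rz":0},{"tx":3.1,"ty":-0.9,"tz":0,"rx":0,"ry":0,"rz":0},{"tx":0,"ty":0,"tz":2,"rx":0,"ry":0,"rz":0},{"tx":0,"ty":0,"tz":2,"rx":0,"ry":0,"rz":0},{"tx":0,"ty":0,"tz":0,"rx":0,"ry":0,"rz":0},{"tx":0,"ty":0,"tz":0,"rx":0,"ry":0,"rz":0}]' 0.85
python3 h.py .4334 -.2867 .045 99.3 6
python3 -c "
from h import *
a=snap('top','pics/top3.png')['frame'][225:375,160:480,::-1]
b=snap('scene','pics/scene3.png')['frame'][140:300,120:440,::-1]
cv2.imwrite('pics/s3.png',cv2.resize(np.vstack([a,b]),None,fx=1.9,fy=1.9))"
```

```text
time_s: 23.5
tcp_pos: [0.434, -0.284, 0.1044]
orientation: [-0.0, -0.081, 0.997, 0.0]
contact_force: [0.8, 0.5, 0.7]
opening: 0.0726
finger_force: 0.0
tcp [ 0.434  -0.284   0.1044] yang 99.33 z [-0.001  0.    -1.   ] t 23.5
shift cm now-axes [ 0.1  -0.26  5.94]
per row 6.0 [ 0.017 -0.043  0.99 ] turn rz 0.03 open 0.0726 F [0.8 0.5 0.7]
```

View pics/s3.png

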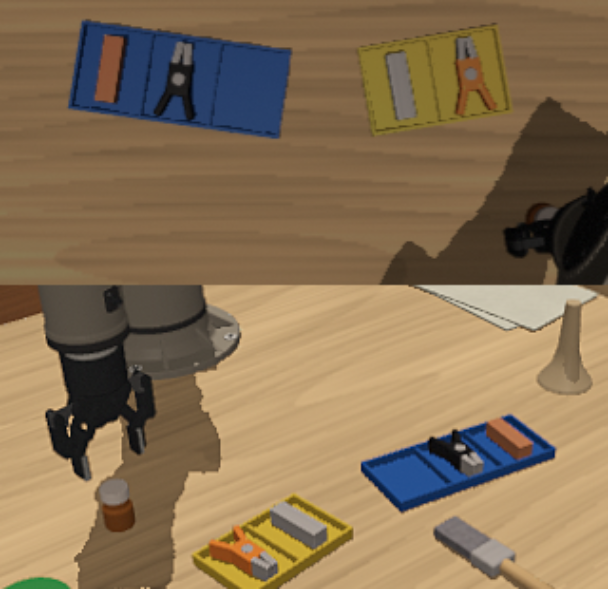

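All four lie flat in their own compartments: copper (108,68), black clamp (178,80), nickel (400,85), orange clamp (472,75) in the crop. The jar stands between the open fingers at (116,505).

```bash
python3 -m creep '[{"tx":0.1,"ty":-0.3,"tz":0,"rx":0,"ry":0,"rz":0},{"tx":0,"ty":0,"tz":2,"rx":0,"ry":0,"rz":0},{"tx":0,"ty":0,"tz":2,"rx":0,"ry":0,"rz":0},{"tx":0,"ty":0,"tz":1.5,"rx":0,"ry":0,"rz":0},{"tx":0,"ty":0,"tz":0.4,"rx":0,"ry":0,"rz":0},{"tx":0,"ty":0,"tz":0,"rx":0,"ry":0,"rz":0},{"tx":0,"ty":0,"tz":0,"rx":0,"ry":0,"rz":0}]'
python3 -m creep '[{"tx":0,"ty":0,"tz":0,"rx":0,"ry":0,"rz":0},{"tx":0,"ty":0,"tz":0,"rx":0,"ry":0,"rz":0},{"tx":0,"ty":0,"tz":0,"rx":0,"ry":0,"rz":0},{"tx":0,"ty":0,"tz":0,"rx":0,"ry":0,"rz":0},{"tx":0,"ty":0,"tz":0,"rx":0,"ry":0,"rz":0}]' 0
python3 h.py .5924 .0659 .14 81.8 12
```

```text
time_s: 24.3
tcp_pos: [0.434, -0.2875, 0.0461]
orientation: [0.0, -0.081, 0.997, -0.0]
contact_force: [-0.2, -0.0, 0.3]
opening: 0.0721
finger_force: 0.0
time_s: 24.8
tcp_pos: [0.434, -0.2874, 0.0464]
orientation: [0.001, -0.081, 0.997, -0.0]
contact_force: [-3.7, 3.2, 17.3]
opening: 0.0365
finger_force: 58.1
tcp [ 0.434  -0.2874  0.0464] yang 99.32 z [ 0.001 -0.    -1.   ] t 24.8
shift cm now-axes [-21.36  32.29  -9.36]
per row 12.0 [-1.78   2.691 -0.78 ] turn rz 17.52 open 0.0365 F [-3.7  3.2 17.3]
```

```bash
python3 -m creep '[{"tx":0,"ty":0,"tz":-0.5,"rx":0,"ry":0,"rz":0},{"tx":0,"ty":0,"tz":-1.5,"rx":0,"ry":0,"rz":0},{"tx":0,"ty":0,"tz":-2,"rx":0,"ry":0,"rz":0},{"tx":0,"ty":0,"tz":-2,"rx":0,"ry":0,"rz":0},{"tx":0,"ty":0,"tz":-1.5,"rx":0,"ry":0,"rz":0},{"tx":-0.4,"ty":0.5,"tz":-0.5,"rx":0,"ry":0,"rz":0},{"tx":-0.7,"ty":1.1,"tz":0,"rx":0,"ry":0,"rz":0},{"tx":-1.1,"ty":1.7,"tz":0,"rx":0,"ry":0,"rz":0},{"tx":-1.3,"ty":2,"tz":0,"rx":0,"ry":0,"rz":0},{"tx":-1.3,"ty":2,"tz":0,"rx":0,"ry":0,"rz":0}]'
python3 -m creep '[{"tx":-1.3,"ty":2,"tz":0,"rx":0,"ry":0,"rz":0},{"tx":-1.3,"ty":2,"tz":0,"rx":0,"ry":0,"rz":0},{"tx":-1.3,"ty":2,"tz":0,"rx":0,"ry":0,"rz":0},{"tx":-1.3,"ty":2,"tz":0,"rx":0,"ry":0,"rz":0},{"tx":-1.3,"ty":2,"tz":0,"rx":0,"ry":0,"rz":0},{"tx":-1.3,"ty":2,"tz":0,"rx":0,"ry":0,"rz":0},{"tx":-1.3,"ty":2,"tz":0,"rx":0,"ry":0,"rz":0},{"tx":-1.3,"ty":2,"tz":0,"rx":0,"ry":0,"rz":0},{"tx":-1.3,"ty":2,"tz":0,"rx":0,"ry":0,"rz":0},{"tx":-1.3,"ty":2,"tz":0,"rx":0,"ry":0,"rz":0}]'
python3 -m creep '[{"tx":-1.3,"ty":2,"tz":0,"rx":0,"ry":0,"rz":0},{"tx":-1.1,"ty":1.6,"tz":0,"rx":0,"ry":0,"rz":0},{"tx":-0.7,"ty":1,"tz":0,"rx":0,"ry":0,"rz":0},{"tx":-0.3,"ty":0.4,"tz":0,"rx":0,"ry":0,"rz":0},{"tx":0,"ty":0,"tz":0,"rx":0,"ry":0,"rz":6},{"tx":0,"ty":0,"tz":0,"rx":0,"ry":0,"rz":6},{"tx":0,"ty":0,"tz":0,"rx":0,"ry":0,"rz":5.5},{"tx":0,"ty":0,"tz":0,"rx":0,"ry":0,"rz":0},{"tx":0,"ty":0,"tz":0,"rx":0,"ry":0,"rz":0}]'
python3 h.py .5924 .0659 .0503 81.8 12
```

```text
time_s: 25.8
tcp_pos: [0.4693, -0.2053, 0.1243]
orientation: [-0.001, -0.082, 0.997, 0.0]
contact_force: [1.1, -0.5, -0.4]
opening: 0.0367
finger_force: 60.2
time_s: 26.8
tcp_pos: [0.5646, 0.0134, 0.1241]
orientation: [-0.001, -0.082, 0.997, 0.0]
contact_force: [-0.0, -0.0, -1.5]
opening: 0.036
finger_force: 60.2
time_s: 27.7
tcp_pos: [0.5903, 0.0654, 0.1252]
orientation: [-0.0, 0.07, 0.998, -0.0]
contact_force: [-0.2, 0.4, -1.3]
opening: 0.0362
finger_force: 60.2
tcp [0.5903 0.0654 0.1252] yang 81.96 z [-0. -0. -1.] t 27.7
shift cm now-axes [-0.21  0.08  7.49]
per row 12.0 [-0.017  0.007  0.624] turn rz 0.16 open 0.0362 F [-0.2  0.4 -1.3]
```

```bash
python3 -m creep '[{"tx":-0.2,"ty":0.1,"tz":0.7,"rx":0,"ry":0,"rz":0},{"tx":0,"ty":0,"tz":1.5,"rx":0,"ry":0,"rz":0},{"tx":0,"ty":0,"tz":1.5,"rx":0,"ry":0,"rz":0},{"tx":0,"ty":0,"tz":1.5,"rx":0,"ry":0,"rz":0},{"tx":0,"ty":0,"tz":1,"rx":0,"ry":0,"rz":0},{"tx":0,"ty":0,"tz":0.6,"rx":0,"ry":0,"rz":0},{"tx":0,"ty":0,"tz":0.4,"rx":0,"ry":0,"rz":0},{"tx":0,"ty":0,"tz":0.2,"rx":0,"ry":0,"rz":0},{"tx":0,"ty":0,"tz":0,"rx":0,"ry":0,"rz":0},{"tx":0,"ty":0,"tz":0,"rx":0,"ry":0,"rz":0}]'
python3 h.py .5924 .0659 .0503 81.8 12
python3 -c "
from h import *
b=snap('scene','pics/scene4.png')['frame'][130:300,240:440,::-1]
cv2.imwrite('pics/s4.png',cv2.resize(b,None,fx=3,fy=3))"
```

```text
time_s: 28.7
tcp_pos: [0.5928, 0.0666, 0.0518]
orientation: [0.0, 0.071, 0.997, 0.0]
contact_force: [-0.5, 0.1, -2.2]
opening: 0.0363
finger_force: 60.2
tcp [0.5928 0.0666 0.0518] yang 81.82 z [ 0.001  0.    -1.   ] t 28.7
shift cm now-axes [ 0.03 -0.08  0.15]
per row 12.0 [ 0.003 -0.007  0.012] turn rz 0.02 open 0.0363 F [-0.5  0.1 -2.2]
```

View pics/s4.png

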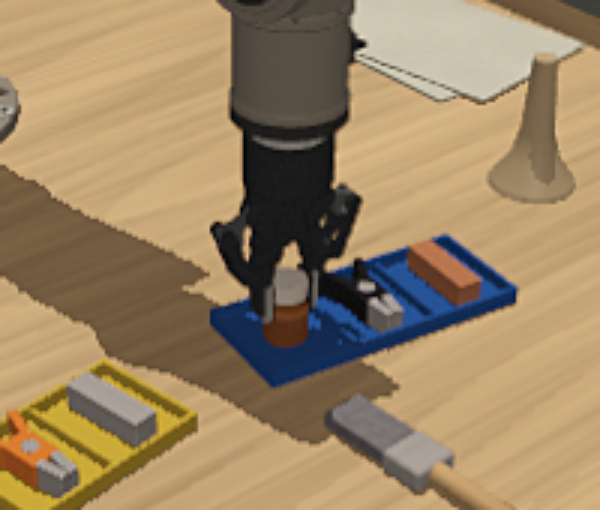

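The jar is upright in the right-hand blue compartment (287,310), about 1.5 mm above the floor. I'll lower it the rest of the way and release it.

```bash
python3 -m creep '[{"tx":0,"ty":0,"tz":0.1,"rx":0,"ry":0,"rz":0},{"tx":0,"ty":0,"tz":0.05,"rx":0,"ry":0,"rz":0},{"tx":0,"ty":0,"tz":0,"rx":0,"ry":0,"rz":0},{"tx":0,"ty":0,"tz":0,"rx":0,"ry":0,"rz":0}]'
python3 -m creep '[{"tx":0,"ty":0,"tz":0,"rx":0,"ry":0,"rz":0},{"tx":0,"ty":0,"tz":0,"rx":0,"ry":0,"rz":0},{"tx":0,"ty":0,"tz":0,"rx":0,"ry":0,"rz":0},{"tx":0,"ty":0,"tz":-1,"rx":0,"ry":0,"rz":0},{"tx":0,"ty":0,"tz":-3,"rx":0,"ry":0,"rz":0},{"tx":0,"ty":0,"tz":-4,"rx":0,"ry":0,"rz":0},{"tx":0,"ty":0,"tz":-4,"rx":0,"ry":0,"rz":0},{"tx":3,"ty":0,"tz":-2,"rx":0,"ry":0,"rz":0},{"tx":3,"ty":0,"tz":0,"rx":0,"ry":0,"rz":0},{"tx":3,"ty":0,"tz":0,"rx":0,"ry":0,"rz":0}]' 0.7
python3 -m creep '[{"tx":3,"ty":0,"tz":0,"rx":0,"ry":0,"rz":0},{"tx":1,"ty":0,"tz":0,"rx":0,"ry":0,"rz":0},{"tx":0,"ty":0,"tz":0,"rx":0,"ry":0,"rz":0},{"tx":0,"ty":0,"tz":0,"rx":0,"ry":0,"rz":0}]'
python3 -c "
from h import *
a=snap('top','pics/top5.png')['frame'][130:300,100:440,::-1]
b=snap('scene','pics/scene5.png')['frame'][150:320,120:460,::-1]
cv2.imwrite('pics/s5.png',cv2.resize(np.vstack([a,b]),None,fx=1.75,fy=1.75))"
```

```text
time_s: 29.15
tcp_pos: [0.5929, 0.0667, 0.0505]
orientation: [0.0, 0.071, 0.997, 0.0]
contact_force: [-2.3, -0.1, 7.7]
opening: 0.0364
finger_force: 61.3
time_s: 30.15
tcp_pos: [0.5028, 0.0795, 0.1912]
orientation: [0.001, 0.071, 0.997, 0.0]
contact_force: [-0.9, 0.7, -0.0]
opening: 0.0596
finger_force: 0.0
time_s: 30.55
tcp_pos: [0.4649, 0.0851, 0.1905]
orientation: [0.001, 0.071, 0.997, 0.0]
contact_force: [-0.1, -0.1, -0.5]
opening: 0.0596
finger_force: 0.0
```

View pics/s5.png

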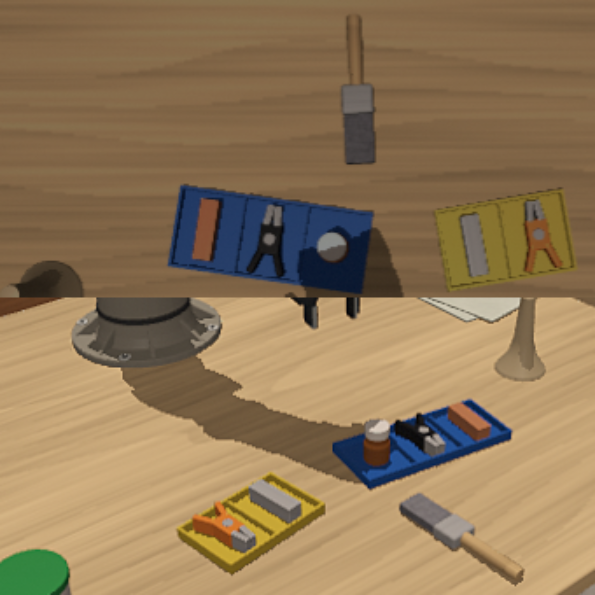

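All five are in place: jar (332,247) standing, clamps and bars flat. The horn form, tub and brush have not moved, and the gripper is clear.

```bash
python3 -c "
from station import workorder
print(workorder.close_job())"
```

```text
the job is handed in; nothing more can be done
None
```

Both kits are made up and the job is handed in at about 31 s: copper bar, black clamp and upright jar in the blue tray, nickel bar and orange clamp in the yellow, each in its own compartment, with the horn form, tub and brush left alone.

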